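# Free the mixing ball jammed in an ink bottle and rack the bottle

### The arm

A 6-joint arm with a two-finger parallel gripper is mounted at the origin on the work surface. World frame = base frame: x ahead of the robot, y to its left, z up, the work surface at z = 0. Lengths are in mm, angles in degrees, forces in N, time in s.
With the tool pointing down it reaches from about 250 to 775 mm from the base axis. Payload 4 kg.
Tool frame: the origin (TCP) lies at the very end of the fingers, on their centre line; the grasp point (between the pads) lies 19 mm behind it; y points along the fingers, x is the direction in which the jaws open and shut, and the axes are right-handed (so a half turn about y gives the same grasp; the last joint's range is limited). The gripper opens to 94 mm and grips with 3 to 60 N. Pads are 16 mm wide; open, the fingers measure 119 mm over their backs; the gripper's body (75 mm by 177 mm) begins 78 mm behind the grasp point.
Start: joints at [68.062, 4.996, 78.535, -0, 96.463, -5.907], TCP at [151.899, 528.627, 205.506] pointing down, gripper open.
Joint ranges: [-177.83, 177.83], [-43.37, 116.18], [15.69, 146.23], [-61.86, 241.86], [9.47, 152.12], [-147.06, 147.06]. Speed limits (degrees/s): [159.86, 159.86, 180, 180, 180, 180].

### API

Orientations are given as [roll, pitch, yaw] about the fixed x, y, z axes, in that order (R = Rz(yaw) Ry(pitch) Rx(roll)).
In Python, from station import bot, capture, get_calibration gives the robot as it stands.
- The arm moves only by the shell command python3 -m jog 'ROWS' [FORCE]. ROWS is text: rows parted by semicolons, each of 7 numbers parted by spaces: the turn, a rotation vector about the world's x, y, z in degrees, then the shift along the world's x, y, z in mm, then the opening, from -1 (shut) to 1 (fully open). A call has 1 to 12 rows; each row is the pose to reach, as a shift and turn from the pose commanded when the call began; what a row does not reach only later rows make up. A row lasts 1/10 s, in which the tool goes at most 50 mm and 8.59 degrees, less where a joint would pass 70% of its speed; a pose out of reach is approached as far as the arm can. A call with a gripper value outside its range is refused whole. The fingers move at their own pace and stop on an object; FORCE is the grip in N (left out, the last holds). Time passes only in rows, so rows that repeat a pose let the fingers close. It gives the time, the measured TCP pose, the force and the opening at its end, in the units of the state.
- bot.state(): the state, without advancing time (a new reading comes with each control period).
- capture(name): name is "scene" or "top"; returns the picture (420x560x3 uint8, red, green, blue); there is no depth.
- get_calibration(name): a dict with "fx", "fy", "cx", "cy" (pixels), "origin" and "attitude" of the camera in the world. Camera axes: x right, y up, looking along -z (the intrinsics and any distortion apply to the point x, -y, -z); pixel columns grow to the right and rows downward; lengths in mm; the calibration is good to about 2 mm. A picture is of the moment at which its call begins. get_calibration takes no time and is no camera call.
- bot.close_job(): hands the job in, once; it reports no verdict.
The state is a dict: "clock": time; "joints": joint angles; "joint_vel": joint speeds; "joint_efforts": joint torques, N m; "position": TCP position; "tool_rot": TCP orientation; "force": force on the tool from outside, world axes, zero at the start; "ft_torque": the same for the moment, N m; "finger_gap": finger opening in mm.
Only numpy, scipy, OpenCV 4.12 (cv2) and the standard library are available. Lean on these libraries where they do the work, as an engineer would, in place of code of your own. Each camera call takes 0.05 s, during which the arm holds its last target.

### The job

The mixing ball of the clear magenta-labelled ink bottle is stuck in the drip shelves of its narrow neck: pick the bottle up and rock it from side to side, along its broad direction, until the ball has dropped through the neck to the bottom of the bottle. Then stand the bottle upright, fully down, in the empty well of the three-well rack (the one with the magenta floor) and let go of it; leave the cyan and yellow tanks in their wells.

Things in the scene. Friction and masses are not known exactly. Their poses are not given: they have to be found in the camera images.
- bottle_mid (a point): centre, half-way up (72.5 mm above the underside), of the loose clear flat bottle, about 110 g, 145 mm tall, standing on the table. Body 34 mm (x) by 60 mm (y), 75 mm high; sloping shoulder up to 81 mm; above it a straight neck 25 mm (x) by 38 mm (y) up to the open mouth. z points up to the mouth; y is the broad direction, in which to rock it (turning it about its x axis)
- bottle_neck (a point): point on the bottle's axis in the upper half of its neck, 122 mm above the underside and 23 mm below the mouth: a good place to grip (lower, the gripper's body may meet the mouth), across 38 mm (y) or 25 mm (x). Axes as bottle_mid
- neck_shelf (a point): top one of three shelves in the neck (passage 17 by 30 mm), 120 mm above the underside, at the +y wall; the next are 20.5 mm lower on the -y wall, then 41 mm lower on the +y wall. Each slopes 14 degrees down to its wall; the ball rolls off to the next below when the bottle leans 30 to 40 degrees away from that wall for half a second: -y, +y, then -y again. Axes as bottle_mid
- ball_center (a point): centre of the orange coated steel ball, 14 mm across, 11.5 g. It starts on the top shelf inside the neck, about 129 mm above the bottle's underside, near the +y wall; lying at the bottom of the bottle its centre is 11 mm above the underside (the floor of the bottle is 4 mm thick)
- rack: fixed grey and black rack, 52 mm (x) by 220 mm (y), 24 mm high, origin at the centre of its underside. Three wells in a row along y, 72 mm apart, the middle one at the origin; each is 44 mm (x) by 68 mm (y), 18 mm deep, floor 6 mm above the table. The bottle fits with 4 mm to spare on each side, either way round, its broad direction along the rack's y
- pad: flat magenta patch on the floor of the empty well, at its centre; origin on the well floor (6 mm above the table); its axes are those of the rack: x across the well's 44 mm, y along its 68 mm. Which of the three wells it is varies
- tank_cyan_mid (a point): centre of the loose cyan ink tank, 36 by 60 mm, 52 mm high with its black cap, standing in another of the wells; bystander
- tank_yellow_mid (a point): centre of the loose yellow ink tank, same size, standing in the third well; bystander

How it is judged:
By the outcome, as a careful person would: the job done as asked, in the order asked, and still so for the second after the job is handed in, with the robot touching nothing.
It also fails if it takes over 45 s, if anything falls off the work surface, if the arm or the gripper's body presses on something with over 40 N, if the wrist force passes 120 N, or if a joint passes its speed limit or range.

## Working session

There is one attempt and no reset: what is moved stays moved. The work goes in short steps, Python scripts to look and compute and a shell command to move; the robot and the scene stay as the last step left them, time stands still between calls to the robot, and variables do not carry over. Pictures are saved under pics/ and viewed, and the job is handed in when it is done.

```bash
ls; mkdir -p pics; python3 - <<'E'
from station import bot,capture,get_calibration
import cv2
for n in("scene","top"):
    cv2.imwrite(f"pics/{n}0.png",capture(n)[:,:,::-1]); print(get_calibration(n))
print(bot.state())
E
```

```text
pics
{'fx': 427.66722162723613, 'fy': 427.66722162723613, 'cx': 284.07481760740137, 'cy': 211.3831519900737, 'origin': array([1156.14411016, -489.81457125,  596.75429061]), 'attitude': array([57.8878444 ,  0.78156613, 53.18426274])}
{'fx': 479.66425020816035, 'fy': 479.66425020816035, 'cx': 283.85470603835, 'cy': 204.89169485807557, 'origin': array([468.28272061, -37.57272838, 947.64246492]), 'attitude': array([  4.90636921,  -0.14289114, -88.96229039])}
{'clock': 0.1, 'joints': array([ 6.80627555e+01,  5.03556600e+00,  7.86144103e+01,  3.34338150e-04,
        9.64643903e+01, -5.90836513e+00]), 'joint_vel': array([-0.01681523,  0.0388415 , -0.21528263, -0.01271101, -0.09851605,
       -0.04882062]), 'joint_efforts': array([ 2.65157338e-03, -3.41254807e+01, -3.03300297e+01,  7.20184436e-02,
        3.04261968e-02, -8.38076403e-05]), 'position': array([151.69431208, 528.15189466, 204.42947504]), 'tool_rot': array([-89.98789682,   0.11372484,  73.97116999]), 'force': array([-0.40821345,  0.96548117, -0.22748789]), 'ft_torque': array([0.007688  , 0.0051844 , 0.01259875]), 'finger_gap': 94.20640480765938}
```

View pics/scene0.png

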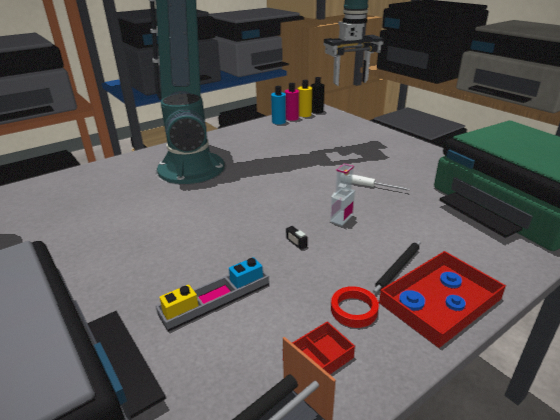

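View pics/top0.png

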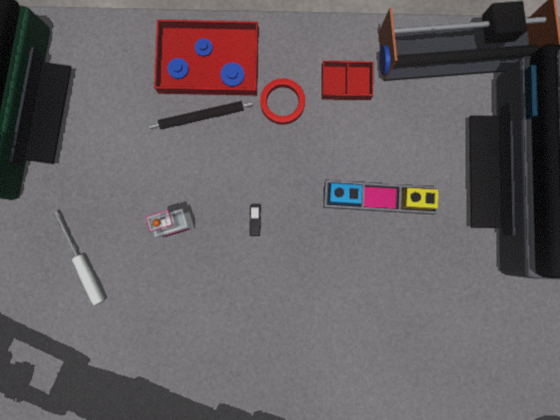

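Scene view: the bottle is at about (343,195), and the rack has yellow, magenta and cyan at (178,300), (214,295) and (247,272). In the top view the bottle is at about (168,222) and the magenta well at (381,197). I'll zoom in next.

View pics/t1.png

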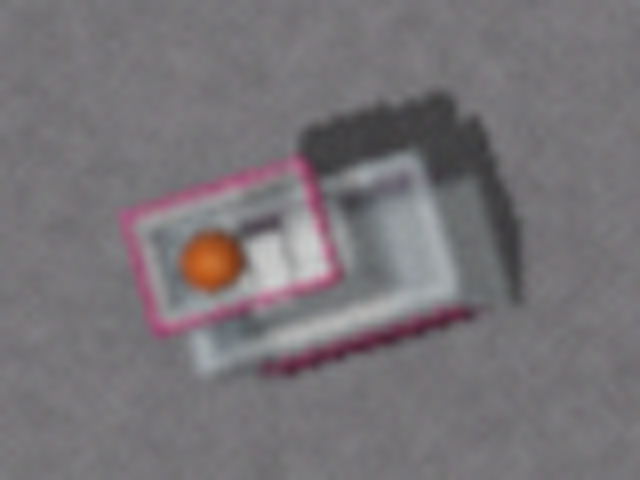

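View pics/t2.png

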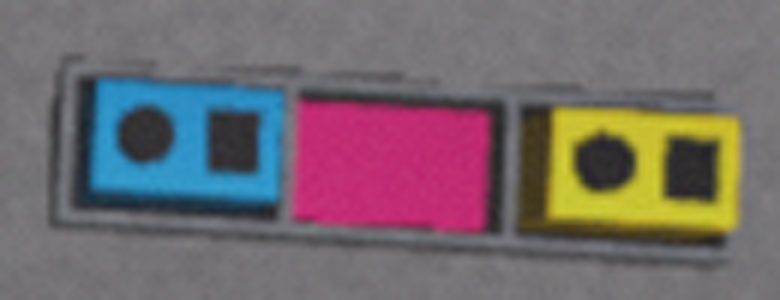

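View pics/s1.png

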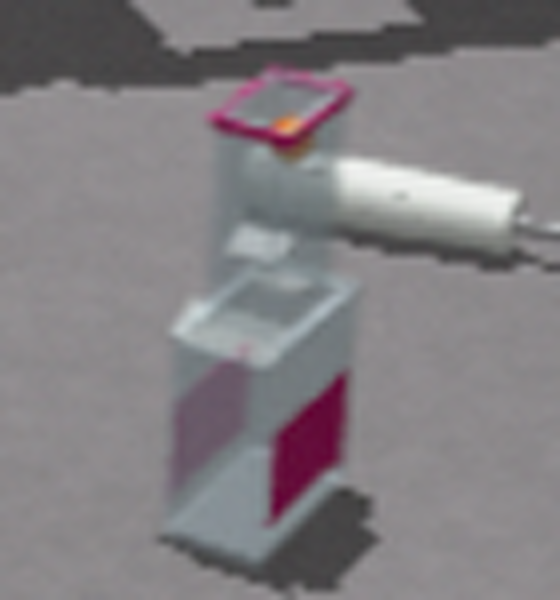

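```bash
python3 - <<'E'
from h import *
t=cv2.imread('pics/top0.png'); hsv=cv2.cvtColor(t,cv2.COLOR_BGR2HSV)
P=[(125,212),(303,158),(340,275),(160,333)]
W=[onz('top',130+(x+.5)/8-.5,190+(y+.5)/8-.5,145) for x,y in P]
W=np.array(W);print('rim',W.round(1),W.mean(0))
e=((W[0]-W[1])+(W[3]-W[2]))/2;print('long dir',np.degrees(np.arctan2(e[1],e[0])),np.linalg.norm(e), np.linalg.norm(W[0]-W[3]))
print('ball',onz('top',130+212/8-.5,190+262/8-.5,129))
# body top-ish front corner check via scene rim
S=[(212,120),(275,70),(355,92),(293,143)]
Ws=np.array([onz('scene',310+(x+.5)/8-.5,155+(y+.5)/8-.5,145) for x,y in S]);print('scene rim',Ws.round(1),Ws.mean(0))
e=((Ws[2]-Ws[1])+(Ws[3]-Ws[0]))/2;f=((Ws[1]-Ws[0])+(Ws[2]-Ws[3]))/2
for q in(e,f):print(np.degrees(np.arctan2(q[1],q[0])),np.linalg.norm(q))
m=cv2.inRange(hsv,(155,120,90),(175,255,255));m[:,:300]=0
c=max(cv2.findContours(m,0,2)[0],key=cv2.contourArea);b=cv2.boxPoints(cv2.minAreaRect(c))
w=np.array([onz('top',u,v,6) for u,v in b]);print('pad',w.round(1),w.mean(0))
# rack outer corners, top z=24
Q=[(62,70),(722,95),(722,265),(52,228)]
w=np.array([onz('top',315+x/6-.4,170+y/6-.4,24) for x,y in Q]);print('rackpts',w.round(1))
for nm,lo,hi in(('cy',(90,120,80),(115,255,255)),('ye',(20,120,80),(35,255,255))):
    m=cv2.inRange(hsv,lo,hi);m[:,:310]=0;m[:160]=0;m[230:]=0;m[:,450:]=0
    m=cv2.morphologyEx(m,cv2.MORPH_CLOSE,np.ones((7,7)))
    c=max(cv2.findContours(m,0,2)[0],key=cv2.contourArea);r=cv2.minAreaRect(c);print(nm,r,onz('top',*r[0],48))
st=bot.state();print(R.from_euler('xyz',st['tool_rot'],degrees=True).as_matrix().round(3))
E
```

```text
rim [[514.2 193.6 145. ]
 [526.2 156.8 145. ]
 [501.8 148.1 145. ]
 [489.  185.2 145. ]] [507.79825033 170.88824888 145.        ]
long dir 108.55670693394028 38.97383063493374 26.51980895222202
ball [504.8575285  179.27356341 129.        ]
scene rim [[503.6 143.3 145. ]
 [490.6 180.9 145. ]
 [516.3 189.1 145. ]
 [529.  151.5 145. ]] [509.8803107  166.18235501 145.        ]
17.82903903747164 26.820562763304913
108.90378859314035 39.774165478207046
pad [[ 548.9 -194.5    6. ]
 [ 589.6 -196.9    6. ]
 [ 586.8 -261.3    6. ]
 [ 546.1 -258.7    6. ]] [ 567.86436946 -227.85709203    6.        ]
rackpts [[ 595.1 -117.3   24. ]
 [ 590.9 -330.9   24. ]
 [ 535.7 -330.5   24. ]
 [ 543.7 -114.7   24. ]]
cy ((345.5, 193.0), (20.0, 31.0), 90.0) [ 570.18952189 -154.32075101   48.        ]
ye ((420.0, 198.0), (20.0, 34.0), 90.0) [ 563.2881241  -294.92745712   48.        ]
[[ 0.276 -0.001 -0.961]
 [ 0.961 -0.002  0.276]
 [-0.002 -1.     0.   ]]
```

```bash
python3 -m jog '0 0 8 80 -80 0 1;0 0 16 160 -160 0 1;0 0 25 200 -200 0 1;0 0 34.6 240 -240 0 1;0 0 34.6 280 -280 0 1;0 0 34.6 320 -320 0 1;0 0 34.6 356 -359 0 1;0 0 34.6 356 -359 0 1;0 0 34.6 356 -359 0 1;0 0 34.6 356 -359 0 1;0 0 34.6 356 -359 0 1;0 0 34.6 356 -359 0 1' 25
python3 - <<'E'
from h import *
t=capture('top');s=capture('scene')
crop(t,90,150,160,120,5,'pics/t3.png');crop(s,280,90,130,140,4,'pics/s3.png')
print(bot.state()['joints'].round(1))
E
```

```text
clock: 1.3
position: [509.3, 167.0, 204.2]
tool_rot: [-89.9, 0.0, 108.3]
force: [0.2, -0.3, -0.2]
finger_gap: 94.1
[ 12.4   3.2  80.6   0.   96.4 -96.1]
```

View pics/t3.png

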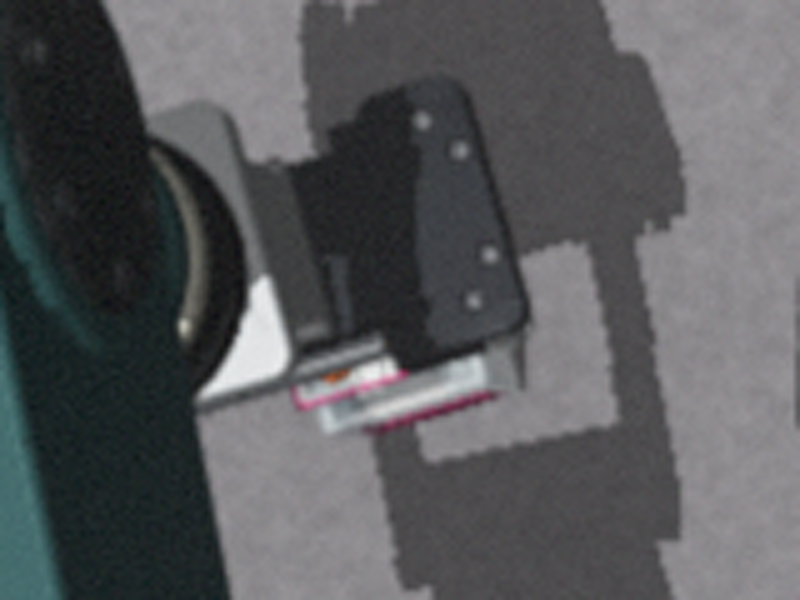

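View pics/s3.png

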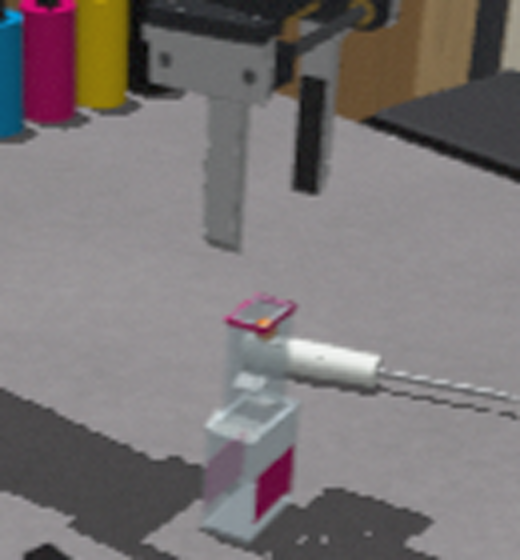

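The fingers straddle the bottle's mouth. The scene-view fingertips are at crop (222,247) and (307,190), so I'll use them as a bias check.

```bash
python3 - <<'E'
from h import *
st=bot.state();p=st['position'];print(p)
M=R.from_euler('xyz',st['tool_rot'],degrees=True).as_matrix()
d=M[:,0];w=M[:,2]
c=lambda q:((proj('scene',q)-[280,90]+.5)*4).round(1)
for s in(-1,1):
  for r in(47,59.5):
    print(s,r,[c(p+s*r*d+k*8*w) for k in(-1,1)])
E
```

```text
[507.45158783 169.60693958 204.82279708]
-1 47 [array([243.3, 247.7]), array([217.9, 241.2])]
-1 59.5 [array([232.4, 255.7]), array([206.8, 249.1])]
1 47 [array([319.3, 192.4]), array([294.9, 186.8])]
1 59.5 [array([328.7, 185.6]), array([304.4, 180. ])]
```

```bash
python3 - <<'E'
import cv2
a=cv2.imread('pics/s3.png')[160:270,180:350];cv2.imwrite('pics/s4.png',cv2.resize(a,None,fx=4,fy=4))
E
```

```text
(no output)
```

View pics/s4.png

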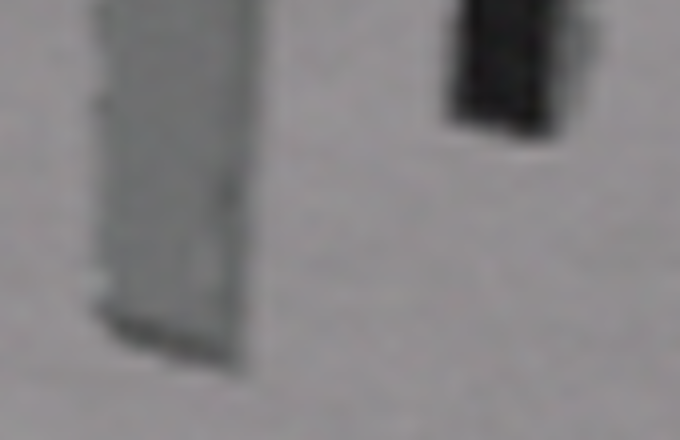

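The pad-tip check shows a scene bias of about 0.6 px. Corrected for that, both views put the bottle axis at about (508,169), under the TCP. Next I descend and grip.

```bash
python3 -m jog '0 0 0 0 0 -35 1;0 0 0 0 0 -65 1;0 0 0 0 0 -88 1;0 0 0 0 0 -102 1;0 0 0 0 0 -102 1;0 0 0 0 0 -102 0.3;0 0 0 0 0 -102 -0.1;0 0 0 0 0 -102 -0.3;0 0 0 0 0 -102 -0.5;0 0 0 0 0 -102 -1;0 0 0 0 0 -102 -1;0 0 0 0 0 -102 -1' 25
python3 - <<'E'
from h import *
s=capture('scene')
crop(s,280,60,130,140,4,'pics/s5.png')
st=bot.state();print(st['joints'].round(1),st['finger_gap'],st['force'])
E
```

```text
clock: 2.6
position: [507.9, 169.6, 103.5]
tool_rot: [-90.0, -0.0, 108.6]
force: [-0.4, 1.0, 0.5]
finger_gap: 41.8
[ 12.4   5.6  89.6   0.   84.8 -96.2] 37.770276138532786 [-0.19531416 -1.1800565  -0.15359128]
```

View pics/s5.png

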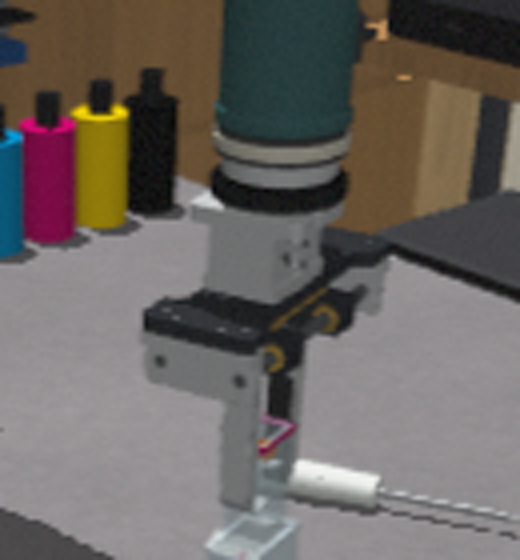

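Gripped at a gap of 37.8 mm on the 38 mm neck. I'll lift, then try the first lean.

```bash
python3 -m jog '0 0 0 0 0 0 -1;0 0 0 0 0 0 -1;0 0 0 0 0 15 -1;0 0 0 0 0 40 -1;0 0 0 0 0 75 -1;0 0 0 0 0 110 -1;0 0 0 0 0 140 -1;0 0 0 0 0 160 -1;0 0 0 0 0 160 -1;0 0 0 0 0 160 -1' 25
python3 - <<'E'
from h import *
s=capture('scene')
crop(s,250,20,180,200,3,'pics/s6.png')
st=bot.state();print(st['joints'].round(1),st['finger_gap'],st['force'])
E
```

```text
clock: 3.65
position: [507.9, 169.6, 263.8]
tool_rot: [-90.0, 0.0, 108.6]
force: [-0.2, -0.3, -2.1]
finger_gap: 38.0
[ 12.4   2.9  74.3   0.  102.8 -96.2] 37.52491391691244 [ 0.7825179  -0.52063992 -0.62637525]
```

View pics/s6.png

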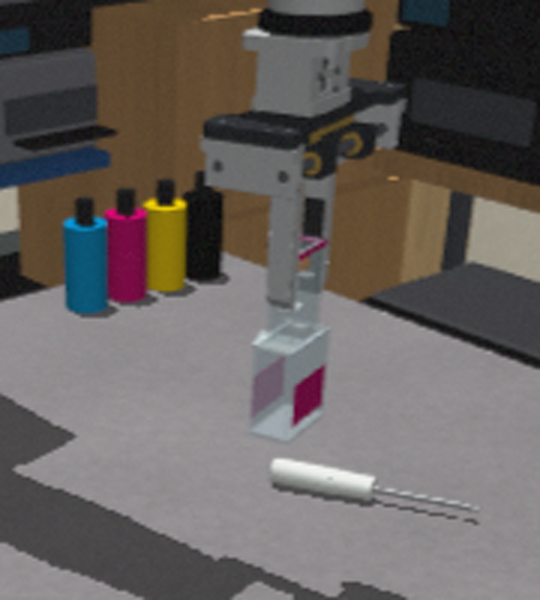

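The bottle hangs straight, with the ball still near the top at (303,260). First lean, towards -y.

```bash
python3 -m jog '5.7 1.9 0 0 0 0 -1;12.3 4.1 0 0 0 0 -1;19.9 6.7 0 0 0 0 -1;27.5 9.3 0 0 0 0 -1;33.2 11.2 0 0 0 0 -1;33.2 11.2 0 0 0 0 -1;33.2 11.2 0 0 0 0 -1;33.2 11.2 0 0 0 0 -1;33.2 11.2 0 0 0 0 -1;33.2 11.2 0 0 0 0 -1;33.2 11.2 0 0 0 0 -1;33.2 11.2 0 0 0 0 -1'
python3 - <<'E'
from h import *
s=capture('scene')
crop(s,250,20,180,200,3,'pics/s7.png')
st=bot.state();print(st['joints'].round(1),st['finger_gap'],st['force'])
M=R.from_euler('xyz',st['tool_rot'],degrees=True).as_matrix();print(M[:,1],np.degrees(np.arccos(-M[2,1])))
E
```

```text
clock: 4.9
position: [507.8, 170.0, 263.8]
tool_rot: [-90.0, -35.0, 108.6]
force: [-0.3, 0.0, -1.5]
finger_gap: 37.8
[  -7.8    7.9   75.9   33.2  110.  -108.6] 37.94574574577516 [ 0.31163695  0.16281585 -1.21380629]
[-0.18336937  0.54380175 -0.81893549] 35.02162671828065
```

View pics/s7.png

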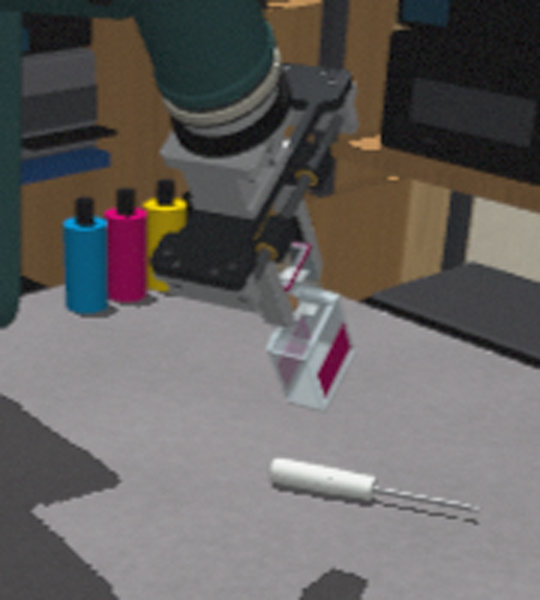

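The ball has left the top shelf and now shows at about (292,297). Next the opposite lean, then check.

```bash
python3 -m jog '-5.7 -1.9 0 0 0 0 -1;-13.3 -4.5 0 0 0 0 -1;-20.9 -7 0 0 0 0 -1;-28.4 -9.6 0 0 0 0 -1;-36 -12.1 0 0 0 0 -1;-43.6 -14.7 0 0 0 0 -1;-51.2 -17.2 0 0 0 0 -1;-58.8 -19.8 0 0 0 0 -1;-66.4 -22.4 0 0 0 0 -1;-66.4 -22.4 0 0 0 0 -1;-66.4 -22.4 0 0 0 0 -1;-66.4 -22.4 0 0 0 0 -1'
python3 -m jog '0 0 0 0 0 0 -1;0 0 0 0 0 0 -1;0 0 0 0 0 0 -1;0 0 0 0 0 0 -1;0 0 0 0 0 0 -1;0 0 0 0 0 0 -1'
python3 - <<'E'
from h import *
s=capture('scene')
crop(s,250,20,180,200,3,'pics/s8.png')
st=bot.state();print(st['joints'].round(1),st['finger_gap'],st['force'])
M=R.from_euler('xyz',st['tool_rot'],degrees=True).as_matrix();print(M[:,1],np.degrees(np.arccos(-M[2,1])))
E
```

```text
clock: 6.15
position: [508.4, 169.0, 264.5]
tool_rot: [-90.2, 34.9, 108.4]
force: [0.0, -0.2, -0.7]
finger_gap: 37.8
clock: 6.75
position: [507.9, 169.6, 263.5]
tool_rot: [-90.0, 35.0, 108.5]
force: [0.8, 0.5, -1.2]
finger_gap: 38.0
[ 33.4   7.8  76.1 -34.8 103.5 -81.3] 38.31469643343941 [-0.20820568 -0.83378844 -0.6812923 ]
[ 0.18345091 -0.54387908 -0.81886587] 35.0285763835014
```

View pics/s8.png

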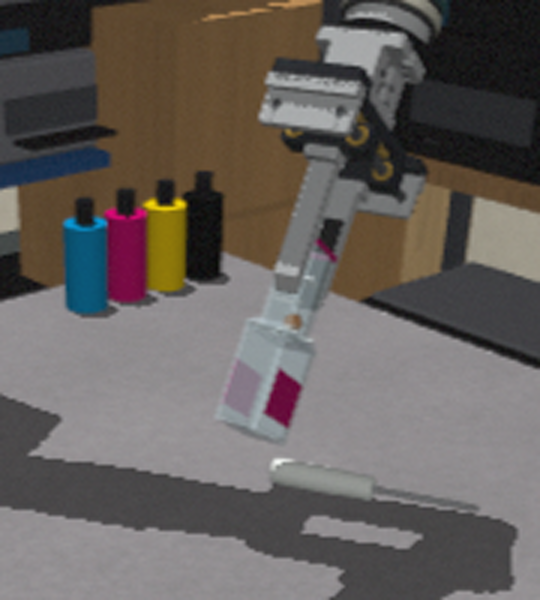

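The ball is on the lowest shelf at (293,320), at the shoulder on the +y side. Third lean, towards -y.

```bash
python3 -m jog '5.7 1.9 0 0 0 0 -1;13.3 4.5 0 0 0 0 -1;20.9 7 0 0 0 0 -1;28.4 9.6 0 0 0 0 -1;36 12.1 0 0 0 0 -1;43.6 14.7 0 0 0 0 -1;51.2 17.2 0 0 0 0 -1;58.8 19.8 0 0 0 0 -1;66.4 22.4 0 0 0 0 -1;66.4 22.4 0 0 0 0 -1;66.4 22.4 0 0 0 0 -1;66.4 22.4 0 0 0 0 -1'
python3 -m jog '0 0 0 0 0 0 -1;0 0 0 0 0 0 -1;0 0 0 0 0 0 -1;0 0 0 0 0 0 -1;0 0 0 0 0 0 -1;0 0 0 0 0 0 -1'
python3 - <<'E'
from h import *
s=capture('scene')
crop(s,250,20,180,200,3,'pics/s9.png')
E
```

```text
clock: 8.0
position: [507.8, 170.4, 264.5]
tool_rot: [-90.1, -34.9, 108.7]
force: [0.0, -0.3, -0.9]
finger_gap: 37.6
clock: 8.6
position: [507.9, 169.6, 263.5]
tool_rot: [-89.9, -35.0, 108.5]
force: [-0.0, -0.0, -1.7]
finger_gap: 38.0
```

View pics/s9.png

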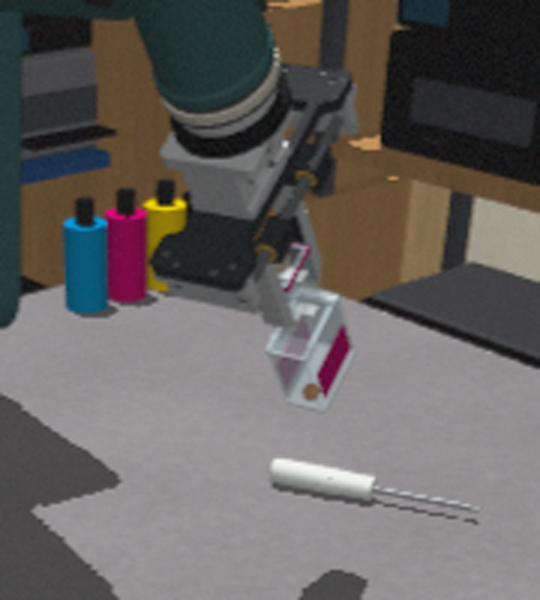

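The ball lies on the bottle's floor at (312,392). I'll return upright and refine the rack position from the saved scene picture.

```bash
python3 -m jog '-5.7 -1.9 0 0 0 0 -1;-12.3 -4.1 0 0 0 0 -1;-19.9 -6.7 0 0 0 0 -1;-27.5 -9.3 0 0 0 0 -1;-33.2 -11.2 0 0 0 0 -1;-33.2 -11.2 0 0 0 0 -1;-33.2 -11.2 0 0 0 0 -1'
python3 - <<'E'
from h import *
s=cv2.imread('pics/scene0.png')[:,:,::-1]
crop(s,150,250,130,80,6,'pics/s10.png')
t=cv2.imread('pics/top0.png')[:,:,::-1]
crop(t,315,175,70,45,11,'pics/t10.png')
E
```

```text
clock: 9.35
position: [507.5, 170.2, 263.3]
tool_rot: [-90.0, -0.1, 108.6]
force: [-1.0, 0.1, -1.0]
finger_gap: 38.1
```

View pics/s10.png

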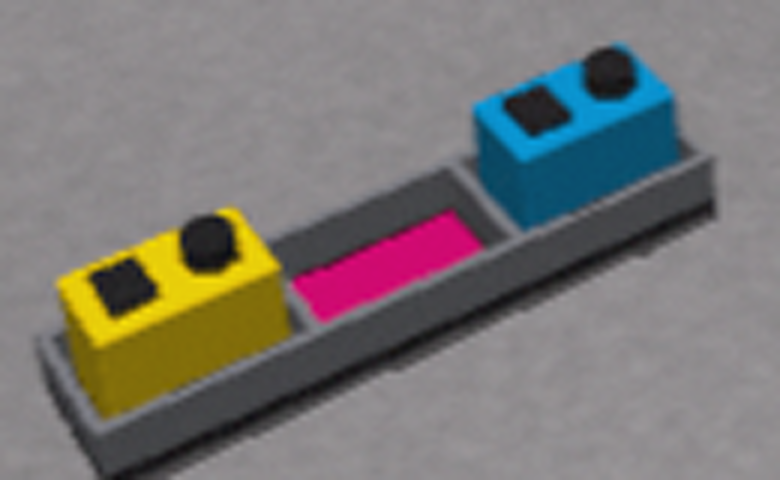

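```bash
python3 - <<'E'
from h import *
def S(x,y,z,b=1): return onz('scene',150+(x+.5)/6-.5+.6*b,250+(y+.5)/6-.5-.6*b,z)
for b in(0,1):
  A=[S(*q,24,b) for q in((100,432),(714,160),(40,340))]
  e=A[1]-A[0];f=A[2]-A[0];print(b,[a.round(1) for a in A],np.degrees(np.arctan2(e[1],e[0])),np.linalg.norm(e),np.linalg.norm(f),'mid',(A[1]+A[2])/2)
  print(' pad corners',[S(*q,6,b).round(1)[:2] for q in((455,210),(487,245),(290,283),(320,322))])
  # well top opening corners visible: back-right (450,168), front-right(515,237)
  print(' cyan top',[S(*q,48,b).round(1)[:2] for q in((475,103),(527,162),(678,97),(622,45))])
# top: rim corners of the well
T=lambda x,y,z:onz('top',315+(x+.5)/6-.5,170+(y+.5)/6-.5,z).round(1)[:2]
print('rack left outer',T(62,66,24),T(50,225,24))
print('divider L (z24) edges',T(283,150,24),T(297,150,24),'divider R',T(503,160,24),T(520,160,24))
print('front rim outer',T(380,240,24),'back rim outer',T(400,82,24))
E
```

```text
0 [array([ 588.3, -338.8,   24. ]), array([ 599.8, -122.4,   24. ]), array([ 540.7, -337.9,   24. ])] 86.96098723309697 216.64852604769658 47.604041790253326 mid [ 570.22376327 -230.13078561   24.        ]
 pad corners [array([ 549.3, -195.7]), array([ 571., -196.]), array([ 547., -257.]), array([ 569.3, -257.6])]
 cyan top [array([ 550.5, -184.5]), array([ 586.7, -186.4]), array([ 589.5, -129. ]), array([ 554.5, -128.4])]
1 [array([ 587.6, -337.3,   24. ]), array([ 599. , -120.4,   24. ]), array([ 539.9, -336.3,   24. ])] 86.98776913198917 217.21927567388934 47.71311686626113 mid [ 569.43775078 -228.35682191   24.        ]
 pad corners [array([ 548.5, -193.8]), array([ 570.3, -194.1]), array([ 546.2, -255.2]), array([ 568.5, -255.9])]
 cyan top [array([ 549.6, -182.6]), array([ 585.9, -184.5]), array([ 588.7, -126.9]), array([ 553.6, -126.3])]
rack left outer [ 596.4 -117.3] [ 544.7 -114. ]
divider L (z24) edges [ 570.4 -188.9] [ 570.5 -193.5] divider R [ 568.5 -260. ] [ 568.6 -265.5]
front rim outer [ 541.8 -220.3] back rim outer [ 593.2 -226.7]
```

View pics/t10.png

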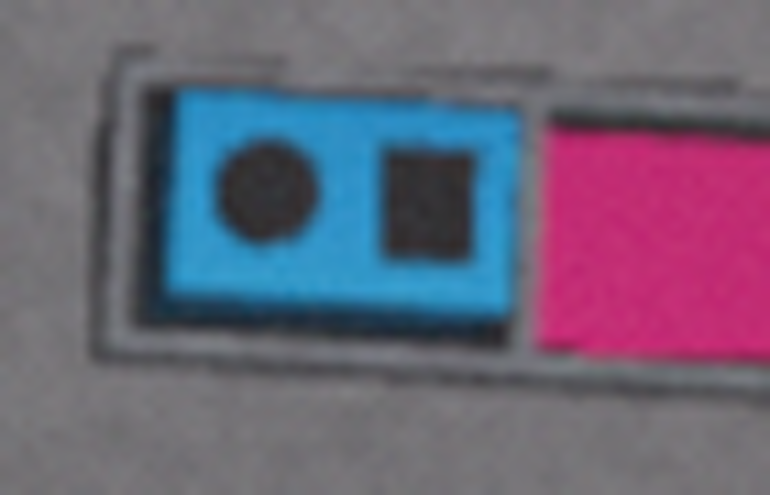

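```bash
python3 -m jog '0 0 -1 4 -20 0 -1;0 0 -4 10 -60 0 -1;0 0 -7 16 -105 0 -1;0 0 -10 23 -150 0 -1;0 0 -13 30 -195 0 -1;0 0 -16 37 -240 0 -1;0 0 -18 43 -285 0 -1;0 0 -20 50 -328 -30 -1;0 0 -21.4 56 -362 -60 -1;0 0 -21.4 59 -385 -75 -1;0 0 -21.4 60.4 -397.6 -80 -1;0 0 -21.4 60.4 -397.6 -80 -1'
python3 -m jog '0 0 0 0 0 0 -1;0 0 0 0 0 0 -1'
python3 - <<'E'
from h import *
s=capture('scene');t=capture('top')
crop(s,150,180,130,150,4,'pics/s11.png');crop(t,300,150,160,100,5,'pics/t11.png')
crop(s,150,190,130,140,4,'pics/s11.png')
print(bot.state()['joints'].round(1),bot.state()['finger_gap'])
E
```

```text
clock: 10.55
position: [567.2, -230.3, 181.8]
tool_rot: [-89.8, -0.1, 86.9]
force: [-1.5, 0.1, -0.8]
finger_gap: 38.2
clock: 10.75
position: [569.0, -227.2, 185.5]
tool_rot: [-90.2, 0.0, 87.2]
force: [0.2, -0.2, -1.1]
finger_gap: 37.8
[ -27.1   13.1   71.5    0.    95.2 -114.3] 38.23630891280937
```

View pics/s11.png

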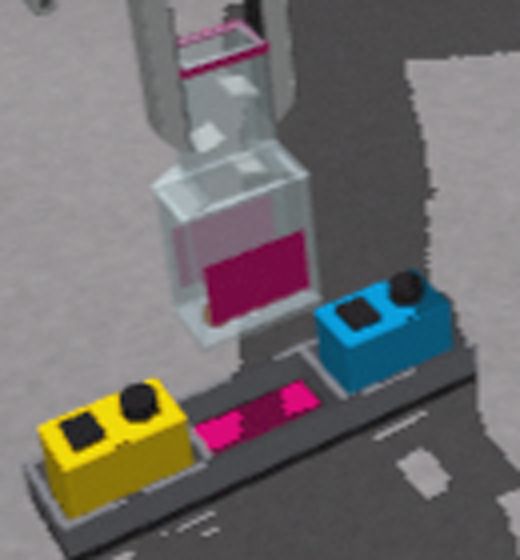

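View pics/t11.png

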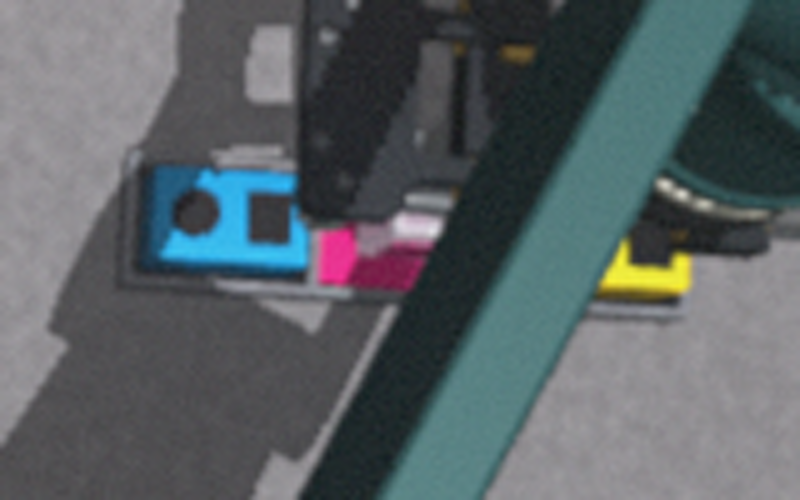

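The bottle hangs upright over the empty well, with the ball on its floor at (208,312). I'll lower it to just above the rim and check alignment.

```bash
python3 -m jog '0 0 0 0 0 -12 -1;0 0 0 0 0 -28 -1;0 0 0 0 0 -40 -1;0 0 0 0 0 -47 -1;0 0 0 0 0 -50 -1;0 0 0 0 0 -50 -1;0 0 0 0 0 -50 -1'
python3 - <<'E'
from h import *
s=capture('scene')
crop(s,160,230,110,90,7,'pics/s12.png')
st=bot.state();p=st['position'];print(p,st['force'])
M=R.from_euler('xyz',st['tool_rot'],degrees=True).as_matrix()
# predicted base corners (crop px) for bottle centred on TCP, base 103.5 below
q=np.array([568.3,-228,30.])
for a,b in((-17,-30),(17,-30),(17,30),(-17,30)):
    u=proj('scene',q+b*M[:,0]+a*np.cross(M[:,0],[0,0,1]))-[.6,-.6];print(a,b,((u-[160,230]+.5)*7).round(0))
E
```

```text
clock: 11.55
position: [568.7, -228.2, 134.2]
tool_rot: [-90.1, 0.0, 87.2]
force: [-0.2, -0.1, -0.8]
finger_gap: 37.9
[ 568.74168705 -228.20411655  134.3597549 ] [ 0.37763284 -0.0762387  -0.17666888]
-17 -30 [259. 417.]
17 -30 [311. 488.]
17 30 [508. 401.]
-17 30 [452. 335.]
```

View pics/s12.png

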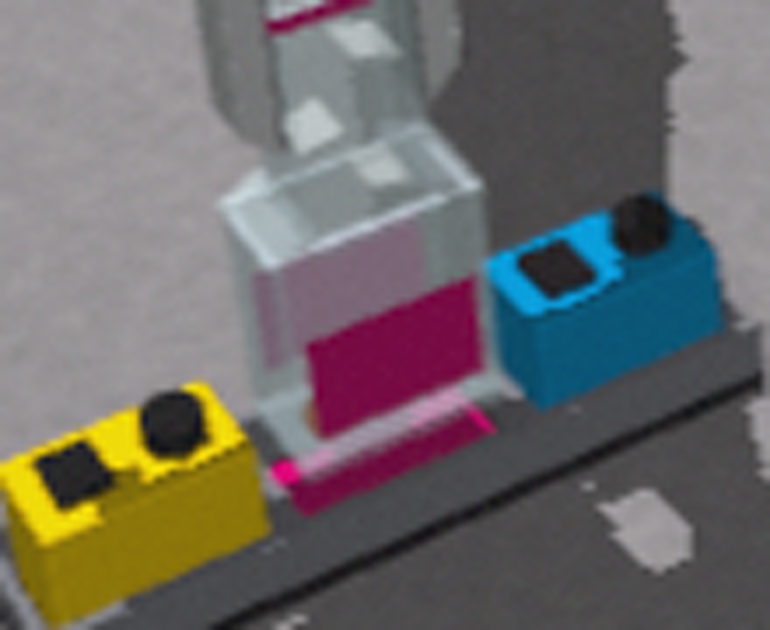

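```bash
python3 - <<'E'
from h import *
s=capture('scene')
big=cv2.resize(s[245:315,175:260,::-1],None,fx=9,fy=9,interpolation=cv2.INTER_CUBIC)
cv2.imwrite('pics/s13.png',big)
yd=np.array([np.cos(np.radians(87.2)),np.sin(np.radians(87.2)),0]);xd=np.array([yd[1],-yd[0],0])
def pr(a,b,z): return (((proj('scene',np.array([568.3,-228,z])+a*xd+b*yd)-[.6,-.6])-[175,245]+.5)*9).round(0)
for nm,x,y,zs in(('base/shoulder',17,30,(30,105)),('well',22,34,(24,6)),('rack',26,110,(24,))):
  for z in zs: print(nm,z,[pr(a*x,b*y,z).tolist() for a,b in((-1,-1),(1,-1),(1,1),(-1,1))])
E
```

```text
base/shoulder 30 [[197.0, 401.0], [265.0, 492.0], [518.0, 381.0], [446.0, 296.0]]
base/shoulder 105 [[153.0, 127.0], [222.0, 214.0], [490.0, 107.0], [415.0, 26.0]]
well 24 [[174.0, 416.0], [261.0, 535.0], [547.0, 407.0], [454.0, 298.0]]
well 6 [[184.0, 477.0], [270.0, 597.0], [553.0, 469.0], [460.0, 358.0]]
rack 24 [[-171.0, 548.0], [-80.0, 702.0], [852.0, 285.0], [734.0, 166.0]]
```

View pics/s13.png

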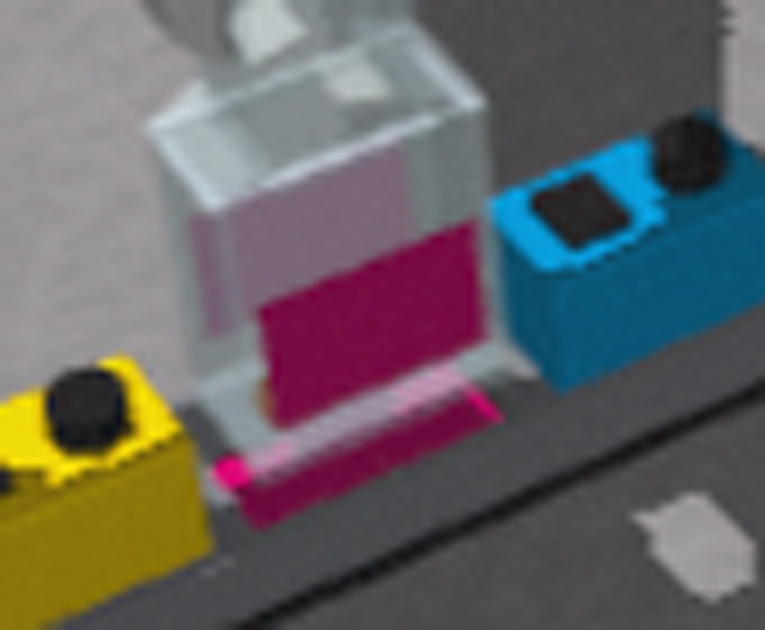

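Predicted bottle corners and well edge match the picture within about 1 px, so it's aligned to roughly 1 mm. Lowering in.

```bash
python3 -m jog '0 0 0 0 0 -4 -1;0 0 0 0 0 -9 -1;0 0 0 0 0 -14 -1;0 0 0 0 0 -18 -1;0 0 0 0 0 -20 -1;0 0 0 0 0 -22 -1;0 0 0 0 0 -23 -1;0 0 0 0 0 -23 -1'
```

```text
clock: 12.45
position: [568.3, -228.0, 110.4]
tool_rot: [-90.0, -0.0, 87.2]
force: [0.3, -0.5, -1.8]
finger_gap: 37.7
```

```bash
python3 -m jog '0 0 0 0 0 -0.5 -1;0 0 0 0 0 -1 -1;0 0 0 0 0 -1.5 -1;0 0 0 0 0 -1.5 -1;0 0 0 0 0 -1.5 -1'
python3 - <<'E'
from h import *
s=capture('scene')
crop(s,160,230,110,90,7,'pics/s14.png')
print(bot.state()['position'],bot.state()['force'])
E
```

```text
clock: 12.95
position: [568.5, -228.0, 109.3]
tool_rot: [-90.0, 0.0, 87.2]
force: [0.3, -0.5, -0.1]
finger_gap: 37.8
[ 568.46069274 -228.00874874  109.29969626] [ 0.80671416 -0.17371414  0.13253141]
```

View pics/s14.png

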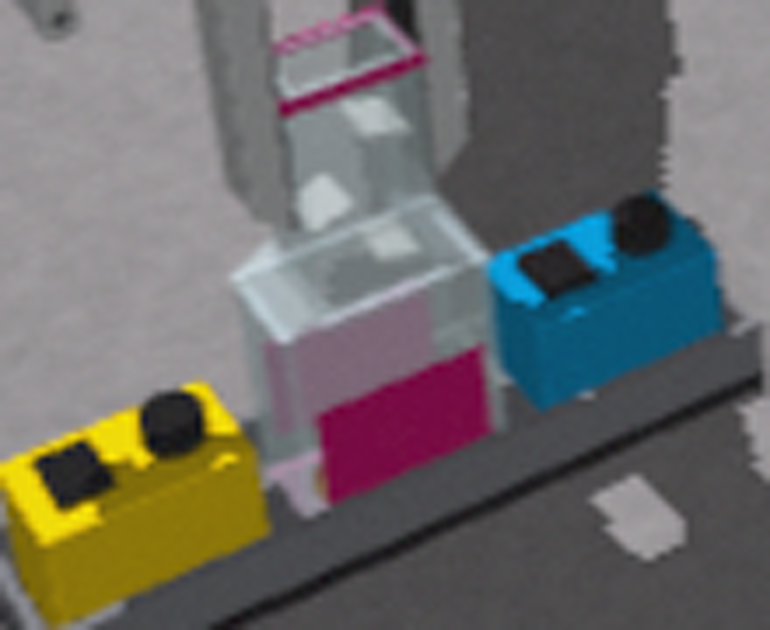

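The bottle is inside the well walls and its weight has come off the wrist. I'll press slightly, release and retreat.

```bash
python3 -m jog '0 0 0 0 0 -0.4 -1;0 0 0 0 0 -0.8 -1;0 0 0 0 0 -0.8 -1;0 0 0 0 0 -0.8 -0.1;0 0 0 0 0 -0.8 0.2;0 0 0 0 0 -0.8 0.6;0 0 0 0 0 -0.8 1;0 0 0 0 0 -0.8 1;0 0 0 0 0 -0.8 1;0 0 0 0 0 -0.8 1;0 0 0 0 0 -0.8 1'
python3 -m jog '0 0 0 0 0 10 1;0 0 0 0 0 30 1;0 0 0 0 0 60 1;0 0 0 0 0 95 1;0 0 0 0 0 130 1;0 0 0 20 40 150 1;0 0 0 0 80 160 1;0 0 0 -20 120 160 1;0 0 0 -20 160 160 1;0 0 0 -20 200 160 1;0 0 0 -20 220 160 1;0 0 0 -20 220 160 1'
python3 - <<'E'
from h import *
s=capture('scene');t=capture('top')
crop(s,160,210,110,110,5,'pics/s15.png');crop(t,310,150,150,80,5,'pics/t15.png')
E
```

```text
clock: 14.1
position: [568.3, -228.0, 108.2]
tool_rot: [-90.0, -0.0, 87.2]
force: [-0.1, -0.7, 0.7]
finger_gap: 93.2
clock: 15.3
position: [548.2, -5.4, 269.6]
tool_rot: [-90.1, -0.0, 87.4]
force: [-0.2, -0.9, 0.0]
finger_gap: 93.9
```

View pics/s15.png

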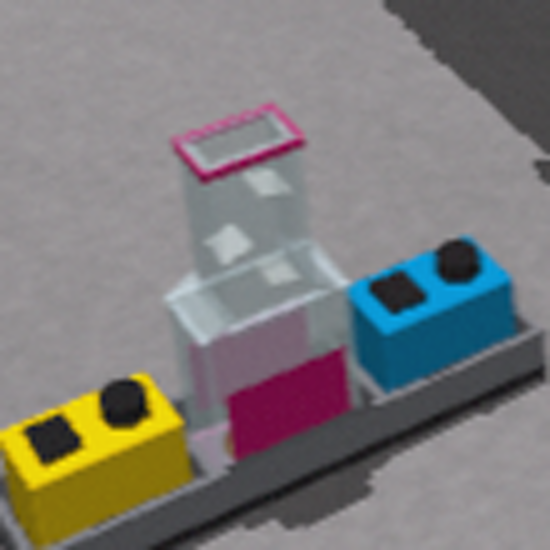

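View pics/t15.png

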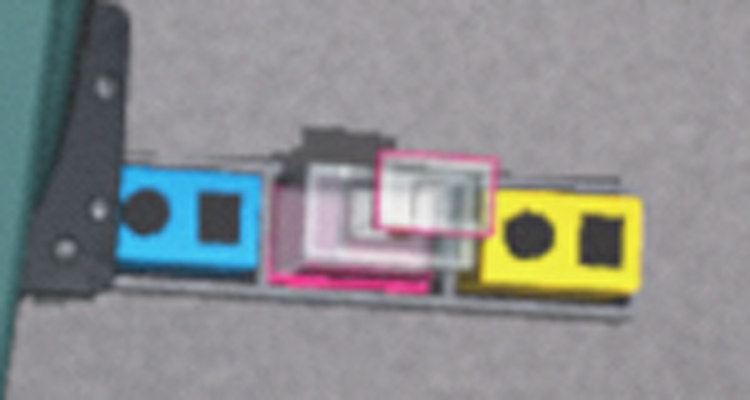

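```bash
python3 - <<'E'
from h import *
yd=np.array([np.cos(np.radians(87.2)),np.sin(np.radians(87.2)),0]);xd=np.array([yd[1],-yd[0],0])
for z in(151,157):print(z,[(((proj('scene',np.array([568.3,-228,z])+a*12.5*xd+b*19*yd)-[.6,-.6])-[160,210]+.5)*5).round(0).tolist() for a,b in((-1,-1),(1,-1),(1,1),(-1,1))])
for z in(151,157):print(z,[((proj('top',np.array([568.3,-228,z])+a*12.5*xd+b*19*yd)-[310,150]+.5)*5).round(0).tolist() for a,b in((-1,-1),(1,-1),(1,1),(-1,1))])
E
```

```text
151 [[177.0, 140.0], [207.0, 174.0], [304.0, 138.0], [273.0, 106.0]]
157 [[175.0, 127.0], [205.0, 160.0], [302.0, 124.0], [271.0, 92.0]]
151 [[495.0, 234.0], [499.0, 160.0], [385.0, 152.0], [382.0, 226.0]]
157 [[500.0, 232.0], [503.0, 158.0], [389.0, 150.0], [386.0, 225.0]]
```

The mouth matches the fully seated height of 151 mm, not 157, and the bottle is level. Handing in.

```bash
python3 - <<'E'
from station import bot
print(bot.close_job(),bot.state()['clock'])
E
```

```text
the job is handed in; nothing more can be done
the job is handed in; nothing more can be done
```

I gripped the bottle by the neck across its broad side and lifted it. I rocked it 35° to -y, +y and -y, holding each lean for over half a second. Then I turned it upright, lowered it into the magenta-floored middle well, let go and moved the arm clear. The last reading before hand-in showed about 15.3 s on the clock.

- **Ball:** pictures showed it stepping down from shelf to shelf, then lying on the bottle's floor. After release an orange spot, partly hidden behind the label, was still visible at the bottom.
- **Bottle:** the mouth corners matched the positions predicted for a fully seated, upright bottle to about 2 px in both views (around 1 px in the scene view). A bottle 6 mm higher did not fit the scene view; the top view barely tells the two heights apart.
- **Tanks:** the cyan and yellow tanks still stood in their wells, and the gripper was open with near-zero force.
- **Disagreement:** the two cameras first differed by about 5 mm on the bottle's position. I resolved this by checking the scene camera against the fingertips.

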